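# Fit the louvred bezel into the prop shell, face up

## Task

Take the cream louvred bezel off its drying stand and fit it into the empty pocket of the black prop shell with its louvred face up, like the one already fitted beside it. Sprung catches in the pocket hold it back, so press it until it is fully home on the pocket floor, then let go. Leave the other loose things on the bench where they are.

Things in the scene. Friction and masses are not known exactly. Their poses are not given: they have to be found in the camera images.
- bezel: loose cream resin block, 72 mm long (own x), 50 wide (own y), 28 thick (own z), about 90 g. Origin at the centre of its plain back; own z points out of the louvred front (5 mm rim, 14 mm flat bar across the middle, recesses 7 mm deep). Starts upright on a 50 x 28 end in the stand, own x up, front turned away from the robot (world +x), within 80 degrees left or right
- bezel_face (a point): centre of the bezel's louvred front face, on the flat middle bar, 28 mm along own z from bezel
- stand: fixed aluminium drying stand: base plate 90 x 70 mm, 6 mm thick, with two rails 4 mm thick, 36 mm long (along own y), 8 mm high above the plate and 31 mm apart that keep the standing bezel upright. Origin under its centre
- shell: fixed black prop casting: main block 230 mm long (own x), 84 wide (own y), 34 high, side ribs out to 108 mm width, nose to 195 mm at +x. Origin under the main block's centre. The empty pocket is centred at own x = -55 mm; an identical bezel is already fitted, face up, at own x = +55 mm and stands 14 mm proud
- pocket_floor (a point): centre of the empty pocket's floor, 20 mm above the bench; axes as the shell. The pocket is 75 mm along x, 53 along y, 14 deep: a seated bezel (either way round) stands 14 mm proud. In each end wall (x) a steel spring ball bulges 2.5 mm into the pocket, widest 6 mm above the floor; they catch the bezel about 10 mm above the floor and some 10 N pushes it past them
- pocket_mouth (a point): centre of the empty pocket's mouth, level with the shell's top, 34 mm above the bench
- mat: fixed black rubber mat lying flat, 160 (own x) x 150 (own y) x 2 mm, kept clear: a free place to set things down. Origin at the centre of its underside
- paint_jar: bystander: paint jar with blue lid, 52 mm diameter, 55 mm high, origin under its centre
- glue_bottle: bystander: small white bottle, 32 mm diameter, 90 mm high, origin under its centre
- tweezers: bystander: dark tweezers lying flat, 115 mm long (own x), 8 mm high
- brush: bystander: brush lying flat, 150 mm long (own x)
- screwdriver: bystander: screwdriver lying flat, 150 mm long (own x)
- blank: bystander: small solid cream casting, 50 x 30 x 16 mm, too small for the pocket, origin under its centre
Not all that is in view belongs to the job. Leave any green or pink look-alike of the bezel alone.

How it is judged:
At the end, for the whole second after the job is handed in: The bezel lies in the empty pocket, louvred face up, its back within 2.5 mm of the pocket floor, level within 4 degrees, within 4 mm of the pocket's centre and squared with it within 4.5 degrees, at rest and released (horizontal distance between bezel and pocket_floor below 0.004 m and z of bezel in the frame of pocket_floor below 0.0025 m and z of bezel_face in the frame of pocket_floor above 0.025 m and angle between bezel's own z axis and vertical below 0.07 rad and angle between the x axis of bezel and the x axis of pocket_floor, either way round below 0.08 rad and linear speed of bezel below 0.01 m/s); the robot touches nothing.
It fails at once if a bystander (jar, bottle, tweezers, brush, screwdriver or small casting) was moved by more than 30 mm (distance of any of paint_jar, glue_bottle, tweezers, brush, screwdriver, blank from where it was at the start of the episode above 0.03 m).
It also fails if it takes over 64 s, if anything falls off the work surface, if the arm or the gripper's body presses on something with over 40 N, if the wrist force passes 120 N, or if a joint passes its speed limit or range.

## Robot

A 6-joint arm with a two-finger parallel gripper is mounted at the origin on the work surface. World frame = base frame: x ahead of the robot, y to its left, z up, the work surface at z = 0. Lengths are in m, angles in rad, forces in N, time in s.
With the tool pointing down it reaches from about 0.35 to 0.775 m from the base axis. Payload 7.3 kg.
Tool frame: the origin (TCP) lies on the front face of the gripper's body, between the roots of the fingers; the fingertips stand ahead of it and the grasp point (between the pads) lies 47 mm ahead of it (finger_overhang is the z of the fingertips in the tool frame, in m); z points along the fingers, y is the line along which they close (so a half turn about z gives the same grasp; the last joint's range is limited). The gripper opens to 92 mm and grips with 3 to 60 N. Pads are 19 mm wide; open, the fingers measure 130 mm over their backs; the gripper's body (75 mm by 190 mm) begins 47 mm behind the grasp point.
Start: joints at [0.974, 0.342, 1.524, -0, 1.275, -0.146], TCP at [0.229, 0.473, 0.292] pointing down, gripper open.
Joint ranges: [-2.53, 2.53], [-0.77, 2.02], [0.04, 2.7], [-1, 4.14], [0.28, 2.66], [-3.11, 3.11]. Speed limits (rad/s): [2.57, 2.57, 3.14, 3.14, 3.14, 3.14].

## Interface

Orientations are given as [roll, pitch, yaw] about the fixed x, y, z axes, in that order (R = Rz(yaw) Ry(pitch) Rx(roll)).
In Python, from cell import * gives the robot as it stands. The module is installed in compiled form; this text tells all that it offers.
- The arm moves only by the tool arm_command, never from a script. Its argument "series" is a list of rows, each an object of numbers: "x", "y", "z": the shift along the tool's x, y, z in mm; "rx", "ry", "rz": the turn, a rotation vector about the tool's x, y, z in degrees. A call has 1 to 20 rows; each row is the pose to reach, as a shift and turn from the pose commanded when the call began, along the tool's axes at that moment; what a row does not reach only later rows make up. A row lasts 1/10 s, in which the tool goes at most 50 mm and 8.59 degrees, less where a joint would pass 70% of its speed; a pose out of reach is approached as far as the arm can. A call with a gripper value outside its range is refused whole. "hand" is the finger opening in mm, from 0 to 91.8, set as the call begins (left out, the last holds). The fingers move at their own pace and stop on an object; "squeeze" is the grip in N (left out, the last holds). Time passes only in rows, so rows that repeat a pose let the fingers close. It gives the time, the measured TCP pose, the force, the opening and the grip force at its end, in the units of the state.
- observe(): the state, without advancing time (a new reading comes with each control period).
- read_camera(name): name is "side" or "top" or "wrist"; returns a dict with "pixels" (420x560x3 uint8, blue, green, red), "K" (3x3 intrinsics, pixels), "rvec" (rotation vector, rad) and "tvec" (3), from world to camera coordinates, as OpenCV has them. Camera axes: x right, y down, z forward; pixel columns grow to the right and rows downward; lengths in m; the calibration is good to about 2 mm. A picture is of the moment at which its call begins. There is no depth.
- hand_in(): hands the job in; it is judged then, once.
Trained networks look in a picture, given as the dict that the camera call returned (one of the last four; its "shot" number tells which), for a name from the list of things; names that differ only in an ending like _2 or _b are one class to them, and where a whole thing is asked for, a point or a joint stands for the part that bears it (a point fixed in the world has none). Each returns a list of dicts, best first, with "confidence" (0 to 1); they miss things now and then, are a little off and sometimes report something else, mostly with a low value. They report only what shows in the picture. A call takes as long as a camera call. They do not tell look-alikes from the thing itself.
- boxes_of(picture, query): "point" ([x, y, z] in m, in world coordinates, good to about 4 mm: the middle of the surface that is visible of it).
- trace(picture, query): "pixels" (420x560 bool, what is visible of it).
- mark_of(picture, query): "point" ([x, y, z] in m, in world coordinates, good to about 4 mm: a listed point, or the origin of a listed thing).
The state is a dict: "time": time; "qpos": joint angles; "qvel": joint speeds; "joint_efforts": joint torques, N m; "tool_pos": TCP position; "tool_rot": TCP orientation; "contact_force": force on the tool from outside, world axes, zero at the start; "torque": the same for the moment, N m; "opening": finger opening in m; "grip_force": force on a finger pad.
Only numpy, scipy, OpenCV 4.12 (cv2) and the standard library are available. Lean on these libraries where they do the work, as an engineer would, in place of code of your own. Each camera call takes 0.05 s, during which the arm holds its last target. There are 200 camera calls.

## Working session

There is one attempt and no reset: what is moved stays moved. The work goes in short steps, Python scripts to look and compute and a tool call to move; the robot and the scene stay as the last step left them, time stands still between calls to the robot, and variables do not carry over. Pictures are saved under pics/ and viewed, at most 10 in all, crops included, and the job is handed in when it is done.

Besides the shell and the picture viewer there is one more tool, called as a command line: name --argument value ..., lists and objects as JSON in quotes. arm_command: Moves the arm, as the interface text tells. Its arguments: {"type":"object","properties":{"series":{"type":"array"},"hand":{"type":"number"},"squeeze":{"type":"number"}},"required":["series"]}

```bash
mkdir -p pics; cat > h.py <<'E'
from cell import *
import numpy as np, cv2
from scipy.spatial.transform import Rotation as R
def proj(c,P):
    return cv2.projectPoints(np.atleast_2d(np.array(P,float)),c['rvec'],c['tvec'],c['K'],None)[0][:,0]
def ray(c,uv):
    Rm=cv2.Rodrigues(np.array(c['rvec'],float))[0]; C=-Rm.T@np.array(c['tvec']).ravel()
    d=Rm.T@np.linalg.inv(c['K'])@np.array([uv[0],uv[1],1.]); return C,d/np.linalg.norm(d)
def onz(c,uv,z):
    C,d=ray(c,uv); return C+d*(z-C[2])/d[2]
E
python3 - <<'E'
from h import *
s=observe(); print(s['time'],s['tool_pos'],s['tool_rot'],s['opening'])
ims=[]
for n in ['side','top']:
    c=read_camera(n); cv2.imwrite(f'pics/{n}0.png',c['pixels'])
    print(n,ray(c,(280,210)))
    for q in ['bezel','bezel_face','stand','shell','pocket_floor','pocket_mouth','mat','paint_jar','glue_bottle','blank']:
        for m in mark_of(c,q)[:3]:
            print(q,np.round(m['point'],3),round(m['confidence'],2),np.round(proj(c,m['point'])[0]))
E
```

```text
0.0 [0.22854179 0.47230904 0.29153629] [-3.14005969e+00 -1.90261109e-04  2.69080746e+00] 0.09172257729973121
side (array([-0.22256465, -0.79988254,  0.8408669 ]), array([ 0.56347335,  0.59276837, -0.57543327]))
bezel [0.501 0.274 0.039] 0.97 [206. 182.]
bezel [0.647 0.176 0.032] 0.97 [266. 179.]
bezel [0.375 0.252 0.034] 0.69 [174. 203.]
bezel_face [0.403 0.252 0.035] 0.75 [183. 199.]
bezel_face [0.699 0.269 0.035] 0.72 [259. 161.]
bezel_face [0.53  0.27  0.041] 0.71 [215. 178.]
stand [ 0.496 -0.265  0.002] 0.69 [344. 287.]
stand [0.516 0.273 0.004] 0.55 [212. 190.]
shell [ 0.499 -0.265  0.001] 0.97 [345. 287.]
shell [0.608 0.072 0.004] 0.71 [280. 207.]
pocket_floor [ 0.448 -0.254  0.019] 0.58 [327. 289.]
pocket_floor [0.69  0.02  0.003] 0.31 [314. 204.]
pocket_floor [ 0.5   -0.265  0.002] 0.22 [345. 286.]
pocket_mouth [ 0.45  -0.254  0.034] 0.78 [328. 284.]
mat [0.449 0.002 0.   ] 0.9 [254. 243.]
paint_jar [ 0.714 -0.044 -0.002] 0.93 [336. 212.]
paint_jar [0.502 0.277 0.039] 0.61 [206. 181.]
glue_bottle [0.691 0.02  0.003] 0.75 [314. 204.]
glue_bottle [ 0.497 -0.267 -0.   ] 0.67 [34
[... 305 characters left out ...]
0.036] 0.8 [212. 161.]
bezel_face [0.403 0.253 0.036] 0.78 [176. 257.]
bezel_face [0.529 0.266 0.04 ] 0.61 [179. 206.]
stand [ 0.447 -0.251  0.037] 0.68 [387. 265.]
stand [0.516 0.272 0.003] 0.67 [179. 213.]
shell [ 0.5   -0.269  0.005] 0.77 [393. 246.]
pocket_floor [ 0.503 -0.428 -0.004] 0.71 [457. 254.]
pocket_floor [ 0.444 -0.253  0.017] 0.6 [386. 267.]
pocket_floor [0.498 0.266 0.041] 0.43 [177. 218.]
pocket_mouth [ 0.446 -0.249  0.036] 0.82 [386. 266.]
pocket_mouth [ 0.498 -0.267  0.004] 0.16 [392. 247.]
mat [ 0.45  -0.004  0.006] 0.69 [285. 253.]
paint_jar [ 0.708 -0.045  0.001] 0.64 [313. 156.]
glue_bottle [0.696 0.02  0.001] 0.78 [287. 158.]
blank [0.612 0.068 0.002] 0.72 [264. 187.]
```

```bash
python3 - <<'E'
import cv2,numpy as np
a=cv2.imread('pics/side0.png');b=cv2.imread('pics/top0.png')
cv2.imwrite('pics/both.png',np.hstack([cv2.resize(a[90:390,100:480],(400,316)),cv2.resize(b[90:390,100:480],(400,316))]))
l=cv2.resize(a[130:230,150:310],(640,400),interpolation=cv2.INTER_CUBIC)
cv2.imwrite('pics/crop1.png',l)
E
```

```text
(no output)
```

View pics/top0.png

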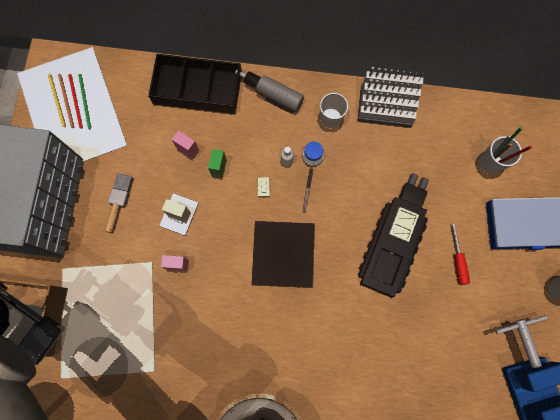

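View pics/crop1.png

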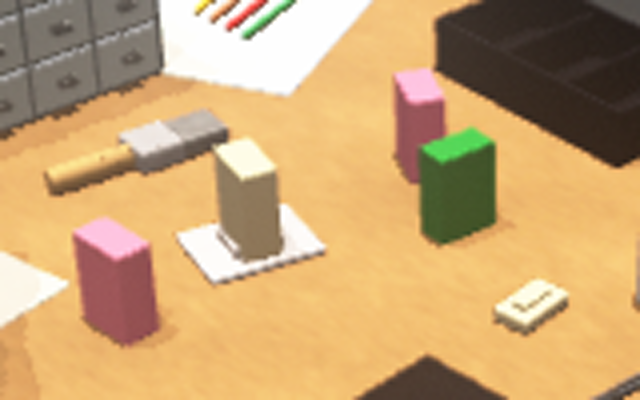

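Candidates in the top view are pink (174,262), pink (185,144), green (216,162), the small cream blank (264,187), the fitted bezel (403,222) and the cream block on the white stand (176,210). I choose the cream block on the stand: the crop shows it standing on its plate at crop (248,200), with its plain back towards the robot.

Next I work out the wrist camera mount and a view pose.

```bash
cat >> h.py <<'E'
def pose():
    s=observe(); return np.array(s['tool_pos']),R.from_euler('xyz',s['tool_rot'])
def down(yaw):  # tool down, tool y axis at world angle yaw+90 about... R=Rz(yaw)Rx(pi)
    return R.from_euler('xyz',[np.pi,0,yaw])
def row(p,r,base=None):
    p0,r0=base or pose()
    t=r0.inv().apply(np.array(p)-p0)*1000; w=np.degrees((r0.inv()*r).as_rotvec())
    n=max(np.linalg.norm(t)/50,np.linalg.norm(w)/8.59)
    print('row',dict(zip(['x','y','z','rx','ry','rz'],np.round(np.r_[t,w],1))),'rows~%.1f'%n)
E
python3 - <<'E'
from h import *
c=read_camera('wrist'); p,r=pose()
C,d=ray(c,(280,210)); print('cam in tool',r.inv().apply(C-p),r.inv().apply(d), 'f',c['K'][0,0])
print('tool axes',r.as_matrix().round(3))
for y in (np.pi,-np.pi,0,np.pi/2): 
    print(y); row([0.43,0.272,0.30],down(y))
E
```

```text
cam in tool [ 0.07688964  0.00096557 -0.09203559] [-0.28100164  0.00278163  0.95970326] f 345.8023957546147
tool axes [[-0.9    0.436  0.   ]
 [ 0.436  0.9    0.   ]
 [ 0.     0.    -1.   ]]
3.141592653589793
row {'x': np.float64(-268.6), 'y': np.float64(-92.8), 'z': np.float64(-7.8), 'rx': np.float64(0.0), 'ry': np.float64(0.0), 'rz': np.float64(-25.8)} rows~5.7
-3.141592653589793
row {'x': np.float64(-268.6), 'y': np.float64(-92.8), 'z': np.float64(-7.8), 'rx': np.float64(0.0), 'ry': np.float64(0.0), 'rz': np.float64(-25.8)} rows~5.7
0
row {'x': np.float64(-268.6), 'y': np.float64(-92.8), 'z': np.float64(-7.8), 'rx': np.float64(0.0), 'ry': np.float64(-0.0), 'rz': np.float64(154.2)} rows~17.9
1.5707963267948966
row {'x': np.float64(-268.6), 'y': np.float64(-92.8), 'z': np.float64(-7.8), 'rx': np.float64(0.0), 'ry': np.float64(-0.0), 'rz': np.float64(64.2)} rows~7.5
```

```bash
python3 - <<'E'
from h import *
row([0.50,0.272,0.26],down(np.pi)); row([0.46,0.23,0.28],down(np.pi))
E
```

```text
row {'x': np.float64(-331.6), 'y': np.float64(-62.3), 'z': np.float64(32.2), 'rx': np.float64(0.0), 'ry': np.float64(0.0), 'rz': np.float64(-25.8)} rows~6.8
row {'x': np.float64(-313.9), 'y': np.float64(-117.6), 'z': np.float64(12.2), 'rx': np.float64(0.0), 'ry': np.float64(0.0), 'rz': np.float64(-25.8)} rows~6.7
```

arm_command --series '[{"x": -47,"y": -9,"z": 4,"rz": -4},{"x": -94,"y": -18,"z": 8,"rz": -8},{"x": -141,"y": -27,"z": 13,"rz": -12},{"x": -188,"y": -36,"z": 18,"rz": -16},{"x": -235,"y": -45,"z": 22,"rz": -20},{"x": -282,"y": -54,"z": 27,"rz": -23},{"x": -332,"y": -62,"z": 32,"rz": -25.8},{"x": -332,"y": -62,"z": 32,"rz": -25.8},{"x": -332,"y": -62,"z": 32,"rz": -25.8}]'

```text
invalid input
```

```bash
python3 - <<'E'
from h import *
print(pose()[0],observe()['qpos'])
c=read_camera('wrist'); cv2.imwrite('pics/w1.png',c['pixels'])
np.savez('w1.npz',**{k:c[k] for k in ('pixels','K','rvec','tvec')})
for q in ['bezel','bezel_face','stand']:
    for m in mark_of(c,q)[:2]: print(q,np.round(m['point'],4),round(m['confidence'],2),np.round(proj(c,m['point'])[0]))
E
```

```text
[0.22870478 0.47256727 0.29223948] [ 9.74013788e-01  3.41992739e-01  1.52411371e+00  1.06223804e-05
  1.27542648e+00 -1.46014846e-01]
bezel [0.3734 0.2548 0.0339] 0.69 [169. 367.]
```

View pics/w1.png

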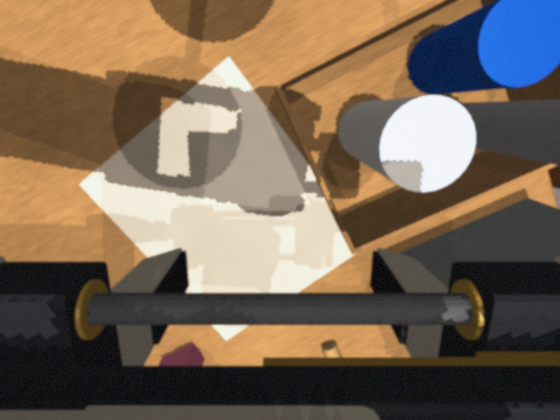

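The picture shows the start view, because the move was refused. The fingers cover rows below about 250 at columns 100–460, so the target has to sit on the tool's +x side. I'll try again with every key given.

arm_command --series '[{"x": -50,"y": -7,"z": 0,"rx": 0,"ry": 0,"rz": -4},{"x": -100,"y": -14,"z": 0,"rx": 0,"ry": 0,"rz": -8},{"x": -150,"y": -21,"z": 0,"rx": 0,"ry": 0,"rz": -12},{"x": -200,"y": -28,"z": 0,"rx": 0,"ry": 0,"rz": -16},{"x": -250,"y": -32,"z": 0,"rx": 0,"ry": 0,"rz": -20},{"x": -300,"y": -32,"z": 0,"rx": 0,"ry": 0,"rz": -23},{"x": -350,"y": -32,"z": 0,"rx": 0,"ry": 0,"rz": -25.8},{"x": -395,"y": -32,"z": 0,"rx": 0,"ry": 0,"rz": -25.8},{"x": -395,"y": -32,"z": 0,"rx": 0,"ry": 0,"rz": -25.8}]'

```text
time: 2.25
tool_pos: [0.5748, 0.268, 0.2909]
tool_rot: [-3.14, 0.001, 3.136]
contact_force: [0.3, 0.1, -0.1]
opening: 0.0917
grip_force: 0.0
```

```bash
python3 - <<'E'
from h import *
c=read_camera('wrist'); cv2.imwrite('pics/w2.png',c['pixels'])
np.savez('w2.npz',**{k:c[k] for k in ('pixels','K','rvec','tvec')})
for q in ['bezel','bezel_face','stand']:
    for m in mark_of(c,q)[:2]: print(q,np.round(m['point'],4),round(m['confidence'],2),np.round(proj(c,m['point'])[0]))
    for m in trace(c,q)[:2]: 
        v,u=np.nonzero(m['pixels']); print('  trace',round(m['confidence'],2),u.min(),u.max(),v.min(),v.max())
E
```

```text
bezel [0.6719 0.2859 0.0391] 0.87 [295. 273.]
bezel [0.6522 0.1748 0.0367] 0.6 [193. 256.]
  trace 0.97 251 312 106 149
  trace 0.65 263 316 253 293
bezel_face [0.6499 0.2021 0.0374] 0.83 [218. 255.]
bezel_face [0.7006 0.2706 0.0395] 0.68 [281. 297.]
  trace 0.86 263 315 253 292
  trace 0.79 236 290 0 9
stand [ 0.5188  0.2703 -0.0018] 0.62 [280. 128.]
  trace 0.9 244 323 74 172
```

View pics/w2.png

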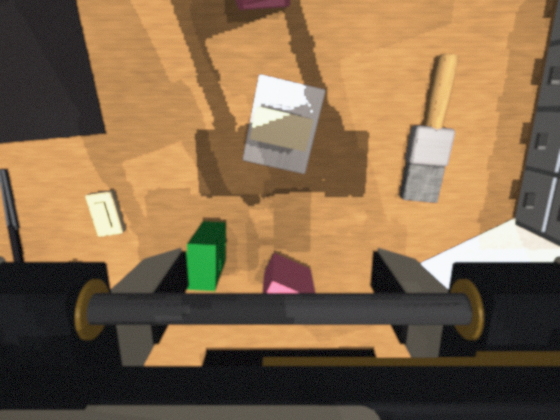

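The picture shows the bezel standing at (281,128) in the arm's shadow, on its plate. Its long top edge slopes about 14° down to the right and its front faces away from the robot. Next, silhouette fits from two views.

```bash
cat >> h.py <<'E'
from scipy.optimize import minimize
def boxpts(x,y,z,yaw,dx,dy,dz):
    P=np.array([[sx*dx/2,sy*dy/2,sz] for sx in(-1,1) for sy in(-1,1) for sz in(0,dz)])
    return R.from_euler('z',yaw).apply(P)+[x,y,z]
def sil(c,P,k=4):
    m=np.zeros((420*k,560*k),np.uint8); h=cv2.convexHull(np.float32(proj(c,P)))
    cv2.fillConvexPoly(m,np.int32(np.round((h+0.5)*k)),1); return cv2.resize(m.astype(np.float32),(560,420),interpolation=cv2.INTER_AREA)
def fit(views,x0,gen,step):
    f=lambda q: sum(np.abs(sil(c,gen(q))-m).sum()/m.sum() for c,m in views)
    x0=np.array(x0,float); S=np.vstack([x0]+[x0+np.eye(len(x0))[i]*step[i] for i in range(len(x0))])
    r=minimize(f,x0,method='Nelder-Mead',options=dict(initial_simplex=S,maxfev=500,xatol=1e-5,fatol=1e-4)); return r.x,r.fun
def near(c,q,P):
    u=proj(c,P)[0]; b=None
    for m in trace(c,q):
        v,w=np.nonzero(m['pixels']); d=np.hypot(w.mean()-u[0],v.mean()-u[1])
        if d<15 and (b is None or d<b[0]): b=(d,m['pixels'].astype(np.float32))
    return b and b[1]
E
python3 - <<'E'
from h import *
V=[]
for n in ('wrist','side','top'):
    c=read_camera(n); m=near(c,'bezel',[0.516,0.272,0.04]); print(n,m is not None and m.sum())
    if m is not None: V.append((c,m))
    if n=='wrist': ms=near(c,'stand',[0.516,0.272,0.01]); cw=c
if ms is not None:
    v,u=np.nonzero(ms); rect=cv2.minAreaRect(np.float32(np.c_[u,v])); bp=cv2.boxPoints(rect)
    W=np.array([onz(cw,b,0.006) for b in bp]); print('stand',W.mean(0),np.linalg.norm(W[1]-W[0]),np.linalg.norm(W[2]-W[1]),np.degrees(np.arctan2(*(W[1]-W[0])[1::-1])),np.degrees(np.arctan2(*(W[2]-W[1])[1::-1])))
gen=lambda q: boxpts(q[0],q[1],q[2],q[3],.028,.050,.072)
for y0 in (-.5,-.2,.1):
  x,f=fit(V,[.516,.272,.006,y0],gen,[.006,.006,.006,.15]); print(x[:3].round(4),np.degrees(x[3]),f)
for v in V:
  x,f=fit([v],x,lambda q:boxpts(q[0],q[1],.006,q[3],.028,.050,.072),[.004,.004,.006,.1]); print(x.round(4),f)
E
```

```text
wrist 1946.0
side 388.0
top 301.0
stand [0.51536333 0.27281654 0.006     ] 0.09027598486738779 0.06898314644278679 165.845827896948 78.41302298433153
[0.5151 0.2706 0.0061] -14.209817145578175 0.6042299270629883
[0.515  0.2706 0.007 ] -15.10220377852484 0.5940337181091309
[0.5147 0.2705 0.0075] -14.154658615561448 0.5983134508132935
[ 0.5148  0.2712  0.0098 -0.2455] 0.04605601355433464
[ 0.5169  0.2713  0.011  -0.2637] 0.09052835404872894
[ 0.5139  0.2689  0.0194 -0.2243] 0.3970099687576294
```

```bash
python3 - <<'E'
from h import *
r=down(np.radians(166)); row([0.515,0.271,0.20],r); row([0.515,0.271,0.103],r)
E
```

```text
row {'x': np.float64(55.2), 'y': np.float64(-0.9), 'z': np.float64(92.3), 'rx': np.float64(0.0), 'ry': np.float64(0.0), 'rz': np.float64(14.0)} rows~2.2
row {'x': np.float64(55.2), 'y': np.float64(-0.9), 'z': np.float64(189.3), 'rx': np.float64(0.0), 'ry': np.float64(0.0), 'rz': np.float64(14.0)} rows~3.9
```

arm_command --series '[{"x": 28,"y": -0.5,"z": 40,"rx": 0,"ry": 0,"rz": 7},{"x": 55.2,"y": -0.9,"z": 80,"rx": 0,"ry": 0,"rz": 14},{"x": 55.2,"y": -0.9,"z": 92,"rx": 0,"ry": 0,"rz": 14},{"x": 55.2,"y": -0.9,"z": 92,"rx": 0,"ry": 0,"rz": 14},{"x": 55.2,"y": -0.9,"z": 120,"rx": 0,"ry": 0,"rz": 14},{"x": 55.2,"y": -0.9,"z": 150,"rx": 0,"ry": 0,"rz": 14},{"x": 55.2,"y": -0.9,"z": 175,"rx": 0,"ry": 0,"rz": 14},{"x": 55.2,"y": -0.9,"z": 189,"rx": 0,"ry": 0,"rz": 14},{"x": 55.2,"y": -0.9,"z": 189,"rx": 0,"ry": 0,"rz": 14},{"x": 55.2,"y": -0.9,"z": 189,"rx": 0,"ry": 0,"rz": 14}]' --hand 91.8

```text
time: 3.95
tool_pos: [0.5165, 0.2712, 0.1046]
tool_rot: [3.14, 0.002, 2.897]
contact_force: [-0.1, 1.2, 0.6]
opening: 0.0913
grip_force: 0.0
```

arm_command --series '[{"x": 0,"y": 0,"z": 0,"rx": 0,"ry": 0,"rz": 0},{"x": 0,"y": 0,"z": 0,"rx": 0,"ry": 0,"rz": 0},{"x": 0,"y": 0,"z": 0,"rx": 0,"ry": 0,"rz": 0},{"x": 0,"y": 0,"z": 0,"rx": 0,"ry": 0,"rz": 0},{"x": 0,"y": 0,"z": 0,"rx": 0,"ry": 0,"rz": 0},{"x": 0,"y": 0,"z": 0,"rx": 0,"ry": 0,"rz": 0},{"x": 0,"y": 0,"z": 0,"rx": 0,"ry": 0,"rz": 0},{"x": 0,"y": 0,"z": 0,"rx": 0,"ry": 0,"rz": 0}]' --hand 40 --squeeze 30

```text
time: 4.75
tool_pos: [0.5151, 0.2708, 0.1033]
tool_rot: [3.142, -0.0, 2.897]
contact_force: [-0.7, -0.4, 1.7]
opening: 0.0498
grip_force: 30.0
```

```bash
python3 - <<'E'
from h import *
b=pose()
row([0.515,0.271,0.22],b[1]); row([0.445,0.0,0.22],down(np.pi))
g=b[0][2]-.006; print(g)
row([0.445,0.0,0.20],down(np.pi)*R.from_euler('y',-60,degrees=True))
E
```

```text
row {'x': np.float64(0.2), 'y': np.float64(0.2), 'z': np.float64(-116.7), 'rx': np.float64(0.0), 'ry': np.float64(0.0), 'rz': np.float64(0.0)} rows~2.3
row {'x': np.float64(2.4), 'y': np.float64(-279.7), 'z': np.float64(-116.7), 'rx': np.float64(0.0), 'ry': np.float64(-0.0), 'rz': np.float64(-14.0)} rows~6.1
0.09732834700619272
row {'x': np.float64(2.4), 'y': np.float64(-279.7), 'z': np.float64(-96.7), 'rx': np.float64(-7.3), 'ry': np.float64(-59.7), 'rz': np.float64(-12.7)} rows~7.2
```

arm_command --series '[{"x": 0,"y": 0,"z": -30,"rx": 0,"ry": 0,"rz": 0},{"x": 0,"y": 0,"z": -70,"rx": 0,"ry": 0,"rz": 0},{"x": 0,"y": 0,"z": -117,"rx": 0,"ry": 0,"rz": 0},{"x": 0,"y": -30,"z": -117,"rx": 0,"ry": 0,"rz": -1},{"x": 1,"y": -75,"z": -117,"rx": 0,"ry": 0,"rz": -4},{"x": 1,"y": -120,"z": -117,"rx": 0,"ry": 0,"rz": -7},{"x": 2,"y": -165,"z": -117,"rx": 0,"ry": 0,"rz": -10},{"x": 2,"y": -210,"z": -117,"rx": 0,"ry": 0,"rz": -13},{"x": 2,"y": -250,"z": -117,"rx": 0,"ry": 0,"rz": -14},{"x": 2,"y": -280,"z": -117,"rx": 0,"ry": 0,"rz": -14},{"x": 2,"y": -280,"z": -117,"rx": 0,"ry": 0,"rz": -14},{"x": 2,"y": -280,"z": -117,"rx": 0,"ry": 0,"rz": -14}]'

```text
time: 5.95
tool_pos: [0.4453, -0.0007, 0.2202]
tool_rot: [3.141, 0.0, 3.139]
contact_force: [-0.8, -0.3, 0.5]
opening: 0.0496
grip_force: 30.0
```

arm_command --series '[{"x": 0,"y": 0,"z": 0,"rx": 0,"ry": -8,"rz": 0},{"x": 0,"y": 0,"z": 0,"rx": 0,"ry": -16,"rz": 0},{"x": 0,"y": 0,"z": 0,"rx": 0,"ry": -24,"rz": 0},{"x": 0,"y": 0,"z": 0,"rx": 0,"ry": -32,"rz": 0},{"x": 0,"y": 0,"z": 0,"rx": 0,"ry": -40,"rz": 0},{"x": 0,"y": 0,"z": 0,"rx": 0,"ry": -48,"rz": 0},{"x": 0,"y": 0,"z": 0,"rx": 0,"ry": -54,"rz": 0},{"x": 0,"y": 0,"z": 0,"rx": 0,"ry": -60,"rz": 0},{"x": 0,"y": 0,"z": 0,"rx": 0,"ry": -60,"rz": 0},{"x": 0,"y": 0,"z": 0,"rx": 0,"ry": -60,"rz": 0}]'

```text
time: 6.95
tool_pos: [0.4417, 0.0008, 0.3046]
tool_rot: [3.098, 0.895, 3.108]
contact_force: [0.7, 0.6, -0.7]
opening: 0.0498
grip_force: 30.0
```

```bash
python3 - <<'E'
from h import *
s=observe(); print(s['qpos'],s['tool_pos'],np.degrees(s['tool_rot']),s['opening'])
c=read_camera('side'); cv2.imwrite('pics/s2.png',cv2.resize(c['pixels'][130:330,150:430],None,fx=2.5,fy=2.5))
E
```

```text
[-0.33295694 -0.08622368  2.29971193  1.34780494  0.28285574 -3.10282609] [0.4417384  0.00081722 0.30463394] [177.47619062  51.27742913 178.09481549] 0.0498382071672019
```

View pics/s2.png

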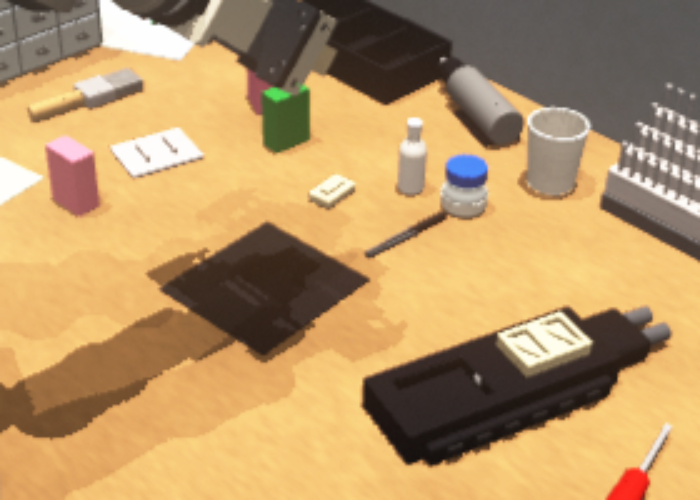

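The picture shows the arm at the top left with the stand empty. The mat at (265,290) is free, and the pocket at (440,375) is empty with its spring ball visible at (478,380). Tilting outward hits joint 5's lower limit. So I'll go back upright, turn the tool half round and tilt inward (toward the robot) instead.

```bash
python3 - <<'E'
from h import *
row([0.48,0.0,0.25],down(np.pi))
E
```

```text
row {'x': np.float64(21.3), 'y': np.float64(-2.7), 'z': np.float64(65.7), 'rx': np.float64(1.4), 'ry': np.float64(51.7), 'rz': np.float64(-0.5)} rows~6.0
```

arm_command --series '[{"x": 0,"y": 0,"z": 0,"rx": 0,"ry": 8,"rz": 0},{"x": 0,"y": 0,"z": 0,"rx": 0,"ry": 16,"rz": 0},{"x": 0,"y": 0,"z": 0,"rx": 0,"ry": 24,"rz": 0},{"x": 0,"y": 0,"z": 0,"rx": 0,"ry": 32,"rz": 0},{"x": 0,"y": 0,"z": 0,"rx": 0,"ry": 40,"rz": 0},{"x": 0,"y": 0,"z": 0,"rx": 0,"ry": 48,"rz": 0},{"x": 0,"y": 0,"z": 0,"rx": 0,"ry": 48,"rz": 0},{"x": 0,"y": 0,"z": 0,"rx": 0,"ry": 48,"rz": 0},{"x": 0,"y": 0,"z": 0,"rx": 0,"ry": 48,"rz": 0}]'

```text
time: 7.9
tool_pos: [0.4435, 0.0007, 0.3033]
tool_rot: [3.117, 0.053, -3.138]
contact_force: [0.2, 0.4, -1.8]
opening: 0.05
grip_force: 30.0
```

```bash
python3 - <<'E'
from h import *
s=observe(); print(s['qpos'],s['tool_pos'],np.degrees(s['tool_rot']),s['opening'])
row([0.48,0.0,0.25],down(np.pi))
E
```

```text
[-0.19127072  0.15751693  1.74452221  0.03657106  1.19197979 -1.77859431] [0.4435271  0.00067524 0.30326116] [ 178.618857      3.06317498 -179.81865341] 0.050031302345117414
row {'x': np.float64(-33.6), 'y': np.float64(-2.1), 'z': np.float64(55.1), 'rx': np.float64(1.4), 'ry': np.float64(3.1), 'rz': np.float64(0.2)} rows~1.3
```

arm_command --series '[{"x": -17,"y": -1,"z": 27,"rx": 0.7,"ry": 1.5,"rz": 0},{"x": -34,"y": -2,"z": 55,"rx": 1.4,"ry": 3.1,"rz": 0},{"x": -34,"y": -2,"z": 55,"rx": 1.4,"ry": 3.1,"rz": 0}]'

```text
time: 8.2
tool_pos: [0.4785, 0.0, 0.2471]
tool_rot: [3.14, -0.003, -3.139]
contact_force: [0.0, 0.0, -0.9]
opening: 0.0498
grip_force: 30.0
```

arm_command --series '[{"x": 0,"y": 0,"z": 0,"rx": 0,"ry": 0,"rz": 8},{"x": 0,"y": 0,"z": 0,"rx": 0,"ry": 0,"rz": 16},{"x": 0,"y": 0,"z": 0,"rx": 0,"ry": 0,"rz": 24},{"x": 0,"y": 0,"z": 0,"rx": 0,"ry": 0,"rz": 32},{"x": 0,"y": 0,"z": 0,"rx": 0,"ry": 0,"rz": 40},{"x": 0,"y": 0,"z": 0,"rx": 0,"ry": 0,"rz": 48},{"x": 0,"y": 0,"z": 0,"rx": 0,"ry": 0,"rz": 56},{"x": 0,"y": 0,"z": 0,"rx": 0,"ry": 0,"rz": 64},{"x": 0,"y": 0,"z": 0,"rx": 0,"ry": 0,"rz": 72},{"x": 0,"y": 0,"z": 0,"rx": 0,"ry": 0,"rz": 80},{"x": 0,"y": 0,"z": 0,"rx": 0,"ry": 0,"rz": 88},{"x": 0,"y": 0,"z": 0,"rx": 0,"ry": 0,"rz": 96},{"x": 0,"y": 0,"z": 0,"rx": 0,"ry": 0,"rz": 104},{"x": 0,"y": 0,"z": 0,"rx": 0,"ry": 0,"rz": 112},{"x": 0,"y": 0,"z": 0,"rx": 0,"ry": 0,"rz": 120},{"x": 0,"y": 0,"z": 0,"rx": 0,"ry": 0,"rz": 128},{"x": 0,"y": 0,"z": 0,"rx": 0,"ry": 0,"rz": 136},{"x": 0,"y": 0,"z": 0,"rx": 0,"ry": 0,"rz": 144},{"x": 0,"y": 0,"z": 0,"rx": 0,"ry": 0,"rz": 152},{"x": 0,"y": 0,"z": 0,"rx": 0,"ry": 0,"rz": 160}]'

```text
time: 10.2
tool_pos: [0.4779, -0.0004, 0.2519]
tool_rot: [3.14, -0.005, 0.345]
contact_force: [0.5, 0.3, -0.8]
opening: 0.0499
grip_force: 30.0
```

```bash
python3 - <<'E'
from h import *
s=observe(); print(s['qpos'],s['tool_pos'],np.degrees(s['tool_rot']),s['opening'])
row([0.48,0.0,0.25],down(0)); row([0.48,0.0,0.20],down(0)*R.from_euler('y',-50,degrees=True))
print((down(0)*R.from_euler('y',-50,degrees=True)).apply([0,0,1]))
E
```

```text
[-1.61931528e-01  2.93408774e-01  1.71502276e+00  1.17151456e-03
  1.12850798e+00  1.06292779e+00] [ 4.77885315e-01 -3.84549816e-04  2.51897022e-01] [179.9234762   -0.26250806  19.79231788] 0.049913388329537775
row {'x': np.float64(2.1), 'y': np.float64(0.4), 'z': np.float64(1.9), 'rx': np.float64(0.0), 'ry': np.float64(-0.3), 'rz': np.float64(19.8)} rows~2.3
row {'x': np.float64(1.9), 'y': np.float64(0.3), 'z': np.float64(51.9), 'rx': np.float64(8.7), 'ry': np.float64(-49.8), 'rz': np.float64(18.5)} rows~6.3
[-7.66044443e-01 -7.87187789e-17 -6.42787610e-01]
```

arm_command --series '[{"x": 0,"y": 0,"z": 2,"rx": 0,"ry": 0,"rz": 8},{"x": 0,"y": 0,"z": 2,"rx": 0,"ry": 0,"rz": 16},{"x": 0,"y": 0,"z": 2,"rx": 0,"ry": 0,"rz": 19.8},{"x": 0,"y": 0,"z": 2,"rx": 0,"ry": 0,"rz": 19.8}]'

```text
time: 10.6
tool_pos: [0.478, -0.0005, 0.2498]
tool_rot: [-3.141, -0.004, 0.005]
contact_force: [-0.3, 0.5, -1.2]
opening: 0.0496
grip_force: 30.0
```

arm_command --series '[{"x": 0,"y": 0,"z": 0,"rx": 0,"ry": -8,"rz": 0},{"x": 0,"y": 0,"z": 10,"rx": 0,"ry": -16,"rz": 0},{"x": 0,"y": 0,"z": 20,"rx": 0,"ry": -24,"rz": 0},{"x": 0,"y": 0,"z": 30,"rx": 0,"ry": -32,"rz": 0},{"x": 0,"y": 0,"z": 40,"rx": 0,"ry": -40,"rz": 0},{"x": 0,"y": 0,"z": 50,"rx": 0,"ry": -46,"rz": 0},{"x": 0,"y": 0,"z": 60,"rx": 0,"ry": -50,"rz": 0},{"x": 0,"y": 0,"z": 70,"rx": 0,"ry": -50,"rz": 0},{"x": 0,"y": 0,"z": 70,"rx": 0,"ry": -50,"rz": 0},{"x": 0,"y": 0,"z": 70,"rx": 0,"ry": -50,"rz": 0}]'

```text
time: 11.6
tool_pos: [0.4787, -0.0008, 0.1797]
tool_rot: [-3.141, 0.868, 0.006]
contact_force: [0.1, -0.2, 0.5]
opening: 0.05
grip_force: 30.0
```

```bash
python3 - <<'E'
from h import *
s=observe(); print(s['qpos'],s['tool_pos'],np.degrees(s['tool_rot']),s['opening'])
r=down(0)*R.from_euler('y',-50,degrees=True)
row([0.475,0.0,0.095],r); row([0.475,0.0,0.076],r)
c=read_camera('side'); cv2.imwrite('pics/s3.png',cv2.resize(c['pixels'][130:330,150:430],None,fx=2.5,fy=2.5))
E
```

```text
[-0.11386907  0.80075098  1.30126457 -0.09580831  1.90299005  1.462018  ] [ 0.47870317 -0.00083858  0.17971374] [-179.96590577   49.75109525    0.32503965] 0.05004805979254114
row {'x': np.float64(62.3), 'y': np.float64(-0.8), 'z': np.float64(57.6), 'rx': np.float64(0.2), 'ry': np.float64(-0.2), 'rz': np.float64(0.2)} rows~1.7
row {'x': np.float64(76.8), 'y': np.float64(-0.8), 'z': np.float64(69.8), 'rx': np.float64(0.2), 'ry': np.float64(-0.2), 'rz': np.float64(0.2)} rows~2.1
```

View pics/s3.png

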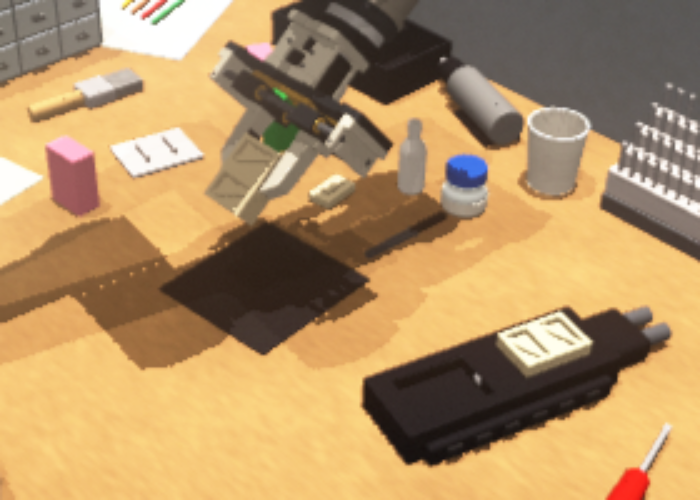

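The louvred face is visible at (240,180) and looks up toward the robot, so the tilt is right. The mat below is free, so I lower the bezel.

arm_command --series '[{"x": 20,"y": 0,"z": 19,"rx": 0,"ry": 0,"rz": 0},{"x": 45,"y": 0,"z": 40,"rx": 0,"ry": 0,"rz": 0},{"x": 62,"y": -0.5,"z": 57.5,"rx": 0.2,"ry": 0,"rz": 0.2},{"x": 68,"y": -0.5,"z": 62.5,"rx": 0.2,"ry": 0,"rz": 0.2},{"x": 72.5,"y": -0.5,"z": 66,"rx": 0.2,"ry": 0,"rz": 0.2},{"x": 75,"y": -0.5,"z": 68,"rx": 0.2,"ry": 0,"rz": 0.2},{"x": 76,"y": -0.5,"z": 69,"rx": 0.2,"ry": 0,"rz": 0.2},{"x": 76,"y": -0.5,"z": 69,"rx": 0.2,"ry": 0,"rz": 0.2}]'

```text
time: 12.45
tool_pos: [0.4753, -0.0005, 0.0769]
tool_rot: [3.14, 0.87, -0.001]
contact_force: [0.4, -0.9, -0.3]
opening: 0.0498
grip_force: 30.0
```

arm_command --series '[{"x": 0.8,"y": 0,"z": 0.6,"rx": 0,"ry": 0,"rz": 0},{"x": 1.5,"y": 0,"z": 1.3,"rx": 0,"ry": 0,"rz": 0},{"x": 2.3,"y": 0,"z": 1.9,"rx": 0,"ry": 0,"rz": 0},{"x": 2.3,"y": 0,"z": 1.9,"rx": 0,"ry": 0,"rz": 0}]'

```text
time: 12.85
tool_pos: [0.4753, -0.0005, 0.0746]
tool_rot: [3.14, 0.871, -0.002]
contact_force: [2.2, -0.0, 7.7]
opening: 0.0498
grip_force: 30.0
```

Contact (7.7 N), so I release and let it fall onto its back.

arm_command --series '[{"x": 0,"y": 0,"z": 0,"rx": 0,"ry": 0,"rz": 0},{"x": 0,"y": 0,"z": 0,"rx": 0,"ry": 0,"rz": 0},{"x": 0,"y": 0,"z": 0,"rx": 0,"ry": 0,"rz": 0},{"x": 0,"y": 0,"z": 0,"rx": 0,"ry": 0,"rz": 0},{"x": 0,"y": 0,"z": 0,"rx": 0,"ry": 0,"rz": 0},{"x": 0,"y": 0,"z": 0,"rx": 0,"ry": 0,"rz": 0},{"x": 0,"y": 0,"z": 0,"rx": 0,"ry": 0,"rz": 0},{"x": 0,"y": 0,"z": -25,"rx": 0,"ry": 0,"rz": 0},{"x": 0,"y": 0,"z": -65,"rx": 0,"ry": 0,"rz": 0},{"x": 0,"y": 0,"z": -110,"rx": 0,"ry": 0,"rz": 0},{"x": 0,"y": 0,"z": -150,"rx": 0,"ry": 0,"rz": 0},{"x": 0,"y": 0,"z": -170,"rx": 0,"ry": 0,"rz": 0},{"x": 0,"y": 0,"z": -170,"rx": 0,"ry": 0,"rz": 0}]' --hand 91.8

```text
time: 14.15
tool_pos: [0.6065, -0.0005, 0.184]
tool_rot: [3.14, 0.866, -0.002]
contact_force: [0.8, 0.4, -0.4]
opening: 0.0918
grip_force: 0.0
```

```bash
python3 - <<'E'
from h import *
s=observe(); print(s['qpos'],s['tool_pos'],np.degrees(s['tool_rot']),s['opening'])
ims=[]
V=[]
for n in ('wrist','side'):
    c=read_camera(n); ims.append(c['pixels'])
    for q in ('bezel','bezel_face'):
        for m in mark_of(c,q)[:3]: print(n,q,np.round(m['point'],4),round(m['confidence'],2),np.round(proj(c,m['point'])[0]))
cv2.imwrite('pics/v4.png',np.vstack([cv2.resize(ims[0],(400,300)),cv2.resize(ims[1][130:330,150:430],(400,286))]))
row([0.52,-0.12,0.24],down(0))
E
```

```text
[-0.09616865  1.03938308  0.76166233 -0.09165221  2.20265727  1.45522671] [ 6.06547014e-01 -4.97199147e-04  1.83956602e-01] [ 1.79889821e+02  4.96435604e+01 -9.30112920e-02] 0.09177235174938347
wrist bezel [0.4497 0.0027 0.0024] 0.87 [276. 153.]
wrist bezel [0.3737 0.2559 0.0313] 0.6 [ 49. 214.]
wrist bezel_face [ 0.4445 -0.0043  0.0326] 0.96 [284. 184.]
wrist bezel_face [0.4038 0.2523 0.0365] 0.72 [ 34. 206.]
side bezel [ 4.451e-01 -1.000e-04 -4.000e-03] 0.75 [254. 245.]
side bezel [0.67   0.2827 0.0391] 0.72 [249. 161.]
side bezel [0.6443 0.1765 0.0343] 0.59 [265. 179.]
side bezel_face [0.4477 0.0009 0.0315] 0.91 [254. 234.]
side bezel_face [0.403  0.2543 0.0353] 0.91 [182. 198.]
side bezel_face [0.6506 0.2023 0.0377] 0.83 [261. 174.]
row {'x': np.float64(-98.4), 'y': np.float64(119.7), 'z': np.float64(27.3), 'rx': np.float64(0.0), 'ry': np.float64(50.1), 'rz': np.float64(-0.0)} rows~5.8
```

View pics/v4.png

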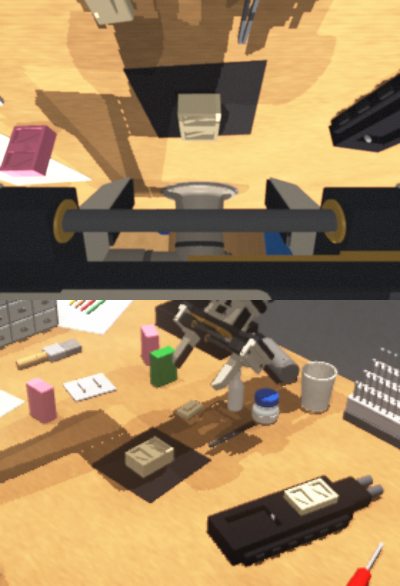

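Wrist view: the bezel lies face up on the mat at about (280,165). The side view confirms it. Now upright again, to a spot where the wrist camera sees both the mat and the pocket.

```bash
python3 - <<'E'
from h import *
row([0.40,-0.12,0.29],down(0))
E
```

```text
row {'x': np.float64(-213.8), 'y': np.float64(119.7), 'z': np.float64(87.2), 'rx': np.float64(0.0), 'ry': np.float64(50.1), 'rz': np.float64(-0.0)} rows~5.8
```

arm_command --series '[{"x": -35,"y": 10,"z": 0,"rx": 0,"ry": 8,"rz": 0},{"x": -70,"y": 30,"z": 15,"rx": 0,"ry": 16,"rz": 0},{"x": -105,"y": 50,"z": 30,"rx": 0,"ry": 24,"rz": 0},{"x": -140,"y": 70,"z": 45,"rx": 0,"ry": 32,"rz": 0},{"x": -175,"y": 90,"z": 60,"rx": 0,"ry": 40,"rz": 0},{"x": -205,"y": 110,"z": 75,"rx": 0,"ry": 47,"rz": 0},{"x": -214,"y": 120,"z": 87,"rx": 0,"ry": 50,"rz": 0},{"x": -214,"y": 120,"z": 87,"rx": 0,"ry": 50,"rz": 0},{"x": -214,"y": 120,"z": 87,"rx": 0,"ry": 50,"rz": 0}]'

```text
time: 15.35
tool_pos: [0.4003, -0.1202, 0.2907]
tool_rot: [3.141, -0.001, -0.002]
contact_force: [0.4, 0.2, -0.3]
opening: 0.0917
grip_force: 0.0
```

```bash
python3 - <<'E'
from h import *
s=observe(); print(s['qpos'],s['tool_pos'],np.degrees(s['tool_rot']))
c=read_camera('wrist'); cv2.imwrite('pics/w5.png',c['pixels'])
np.savez('w5.npz',**{k:c[k] for k in ('pixels','K','rvec','tvec')})
for q in ['bezel','bezel_face','shell','pocket_floor','pocket_mouth']:
    for m in mark_of(c,q)[:3]: print(q,np.round(m['point'],4),round(m['confidence'],2),np.round(proj(c,m['point'])[0]))
m=near(c,'bezel',[0.447,0,0.016])
cs=read_camera('side'); ms=near(cs,'bezel',[0.447,0,0.016])
V=[v for v in ((c,m),(cs,ms)) if v[1] is not None]; print(len(V),[v[1].sum() for v in V])
gen=lambda q: boxpts(q[0],q[1],q[2],q[3],.072,.050,.028)
for W in (V,V[:1]):
  x,f=fit(W,[.447,0,.002,0],gen,[.005,.005,.005,.1]); print(x[:3].round(4),np.degrees(x[3]),f)
E
```

```text
[-4.75596712e-01  1.45574472e-01  1.79473336e+00 -9.04688898e-05
  1.20010117e+00  1.09690934e+00] [ 0.40028145 -0.1202423   0.29070722] [ 1.79964750e+02 -5.81391180e-02 -9.60670851e-02]
bezel [ 0.4485 -0.0013  0.0045] 0.8 [169. 137.]
bezel_face [ 0.444  -0.0025  0.0315] 0.84 [162. 144.]
shell [ 0.4975 -0.2642 -0.0016] 0.59 [417.  89.]
pocket_mouth [ 0.4466 -0.253   0.0368] 0.75 [415. 141.]
pocket_mouth [ 0.5014 -0.2633 -0.003 ] 0.65 [416.  85.]
2 [np.float32(4013.0), np.float32(652.0)]
[ 4.465e-01 -1.000e-04  2.200e-03] 0.17865260330063804 0.0940932035446167
[ 0.446   0.0025 -0.0046] 1.31781244929987 0.022489409893751144
```

View pics/w5.png

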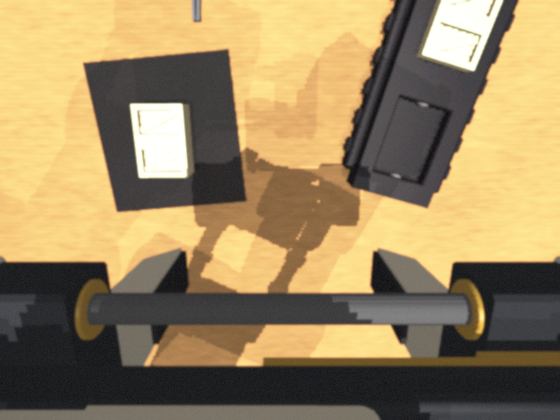

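The picture shows the bezel face up on the mat at (162,140), and the pocket at about (412,138) with its spring balls near (421,103) and (396,177). Now a closer look at the pocket.

```bash
python3 - <<'E'
from h import *
row([0.39,-0.234,0.20],down(np.radians(-17)))
E
```

```text
row {'x': np.float64(-11.0), 'y': np.float64(113.9), 'z': np.float64(90.2), 'rx': np.float64(0.0), 'ry': np.float64(-0.0), 'rz': np.float64(17.0)} rows~2.9
```

arm_command --series '[{"x": -3,"y": 30,"z": 15,"rx": 0,"ry": 0,"rz": 5},{"x": -6,"y": 65,"z": 35,"rx": 0,"ry": 0,"rz": 10},{"x": -10,"y": 95,"z": 60,"rx": 0,"ry": 0,"rz": 15},{"x": -10,"y": 114,"z": 90,"rx": 0,"ry": 0,"rz": 17},{"x": -10,"y": 114,"z": 90,"rx": 0,"ry": 0,"rz": 17},{"x": -10,"y": 114,"z": 90,"rx": 0,"ry": 0,"rz": 17}]'

```text
time: 16.4
tool_pos: [0.3906, -0.2341, 0.2005]
tool_rot: [-3.141, 0.0, -0.297]
contact_force: [0.5, 0.2, 0.8]
opening: 0.0922
grip_force: 0.0
```

```bash
python3 - <<'E'
from h import *
s=observe(); print(s['tool_pos'],np.degrees(s['tool_rot']))
c=read_camera('wrist'); np.savez('w6.npz',**{k:c[k] for k in ('pixels','K','rvec','tvec')})
for q in ['pocket_floor','pocket_mouth','shell']:
    for m in mark_of(c,q)[:2]: print(q,np.round(m['point'],4),round(m['confidence'],2),np.round(proj(c,m['point'])[0],1))
u=proj(c,[.447,-.252,.034])[0]; a,b=int(u[0])-100,int(max(0,u[1]-75)); print(a,b)
g=cv2.cvtColor(c['pixels'],cv2.COLOR_BGR2GRAY)[b:b+150,a:a+200]
cv2.imwrite('pics/w6.png',cv2.resize(np.clip(g.astype(float)*3,0,255).astype(np.uint8),(800,600),interpolation=cv2.INTER_CUBIC))
E
```

```text
[ 0.39062888 -0.23411303  0.20045203] [-1.79958679e+02  2.46172119e-03 -1.70127262e+01]
pocket_floor [ 0.4441 -0.2477  0.0233] 0.85 [277.  137.7]
pocket_mouth [ 0.4466 -0.2524  0.0378] 0.81 [282.1 133.9]
shell [ 0.4984 -0.2613 -0.003 ] 0.93 [273.5  63. ]
181 58
```

View pics/w6.png

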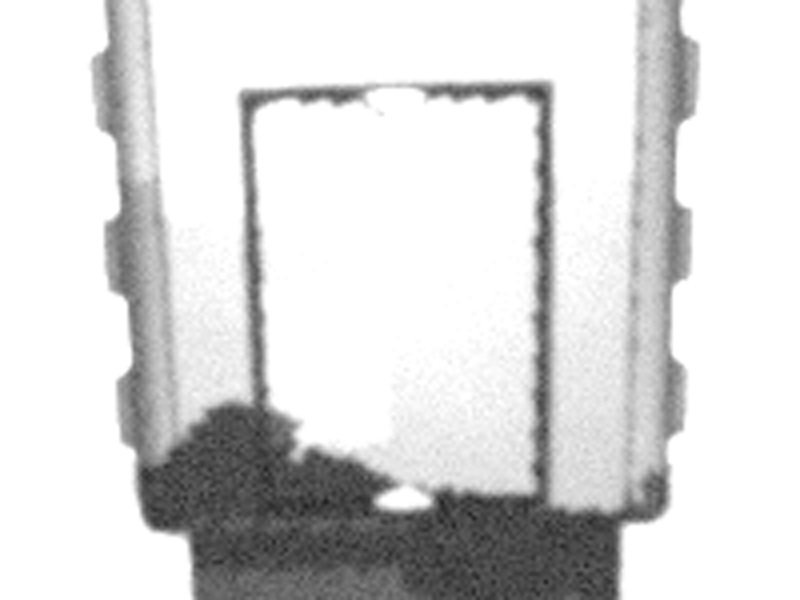

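The picture shows the pocket mouth corners at crop (241,93) and (553,83), side edges down to (255,400) and (548,495), and the spring balls at (395,98) and (403,497). Now I turn these into positions.

```bash
python3 - <<'E'
from h import *
c=dict(np.load('w6.npz'))
px=lambda x,y:((x+.5)/4-.5+181,(y+.5)/4-.5+58)
P={k:onz(c,px(*v),.034) for k,v in dict(TL=(241,92),TR=(553,83),L2=(255,400),R2=(548,495)).items()}
B=[onz(c,px(*v),.026) for v in ((395,97),(403,497))]
ang=lambda a,b:np.degrees(np.arctan2(b[1]-a[1],b[0]-a[0]))
print({k:v.round(4) for k,v in P.items()}); 
print('width',np.linalg.norm(P['TL']-P['TR']),'end yaw',ang(P['TR'],P['TL'])-90,'L',ang(P['L2'],P['TL']),'R',ang(P['R2'],P['TR']),'balls',ang(B[1],B[0]),np.linalg.norm(B[0]-B[1]),((B[0]+B[1])/2).round(4))
for y in (-17,-16):
    e=np.array([np.cos(np.radians(y)),np.sin(np.radians(y))]); print(y,((P['TL']+P['TR'])[:2]/2-.0375*e).round(4))
# outline check with networks in other views
for n in ('wrist','side','top'):
    cc=read_camera(n)
    for q in ('pocket_mouth','pocket_floor','shell'):
        m=mark_of(cc,q)[:1]
        if m: print(n,q,np.round(m[0]['point'],4),round(m[0]['confidence'],2))
E
```

```text
{'TL': array([ 0.4898, -0.2353,  0.034 ]), 'TR': array([ 0.4752, -0.288 ,  0.034 ]), 'L2': array([ 0.438 , -0.2204,  0.034 ]), 'R2': array([ 0.4047, -0.2679,  0.034 ])}
width 0.0546851302514906 end yaw -15.44552049633765 L -16.00243000401205 R -15.873508927581954 balls -15.757976436735238 0.07365489726244846 [ 0.4462 -0.2511  0.026 ]
-17 [ 0.4467 -0.2507]
-16 [ 0.4465 -0.2513]
wrist pocket_mouth [ 0.4439 -0.2531  0.039 ] 0.77
wrist pocket_floor [ 0.4443 -0.2478  0.0215] 0.72
wrist shell [ 0.5012 -0.2644 -0.0013] 0.57
side pocket_mouth [ 0.4437 -0.2509  0.0327] 0.68
side pocket_floor [ 0.447  -0.2526  0.019 ] 0.78
side shell [ 0.4987 -0.2677  0.0027] 0.85
top pocket_mouth [ 0.4459 -0.2461  0.0359] 0.65
top pocket_floor [ 0.4444 -0.2536  0.0223] 0.62
top shell [ 0.4979 -0.2693  0.0042] 0.93
```

```bash
python3 - <<'E'
from h import *
row([0.387,0.0,0.197],down(0))
E
```

```text
row {'x': np.float64(-72.1), 'y': np.float64(-223.0), 'z': np.float64(3.4), 'rx': np.float64(0.0), 'ry': np.float64(-0.1), 'rz': np.float64(-17.0)} rows~4.7
```

arm_command --series '[{"x": 10,"y": -30,"z": -8,"rx": 0,"ry": 0,"rz": -2},{"x": 20,"y": -75,"z": -8,"rx": 0,"ry": 0,"rz": -5},{"x": 35,"y": -120,"z": -8,"rx": 0,"ry": 0,"rz": -9},{"x": 50,"y": -165,"z": -5,"rx": 0,"ry": 0,"rz": -13},{"x": 60,"y": -200,"z": 0,"rx": 0,"ry": 0,"rz": -17},{"x": 65,"y": -222,"z": 3,"rx": 0,"ry": 0,"rz": -17},{"x": 65,"y": -222,"z": 3,"rx": 0,"ry": 0,"rz": -17},{"x": 65,"y": -222,"z": 3,"rx": 0,"ry": 0,"rz": -17}]'

```text
time: 18.0
tool_pos: [0.5176, -0.041, 0.1974]
tool_rot: [3.141, -0.001, 0.001]
contact_force: [0.3, -0.0, 0.2]
opening: 0.0923
grip_force: 0.0
```

```bash
python3 - <<'E'
from h import *
s=observe(); print(s['tool_pos'],np.degrees(s['tool_rot']))
c=read_camera('wrist'); cv2.imwrite('pics/w7.png',c['pixels'])
m=near(c,'bezel',[.446,0,.016]); print(m is not None)
g=c['pixels'].min(2); print(np.median(g[m>0]))
# cream threshold near the trace
k=cv2.dilate(m.astype(np.uint8),np.ones((9,9)))
b=((g>70)&(k>0)).astype(np.float32)
for mm in (m,b):
  for z in (.002,):
    x,f=fit([(c,mm)],[.446,0,0],lambda q:boxpts(q[0],q[1],z,q[2],.072,.05,.028),[.004,.004,.05]); print(z,x[:2].round(4),np.degrees(x[2]),f,mm.sum())
E
```

```text
[ 0.51761426 -0.04102066  0.19739226] [ 1.79947053e+02 -3.53228278e-02  4.88284028e-02]
True
168.0
0.002 [4.47e-01 1.00e-04] -0.06791266223007493 0.5746641755104065 3499.0
0.002 [0.4456 0.0011] 0.3588932283215723 0.47075435519218445 3851.0
```

I sent that move with the wrong x sign; no harm was done. Correcting it to the planned viewpoint.

arm_command --series '[{"x": -45,"y": -14,"z": 0,"rx": 0,"ry": 0,"rz": 0},{"x": -90,"y": -28,"z": 0,"rx": 0,"ry": 0,"rz": 0},{"x": -130.5,"y": -41,"z": 0,"rx": 0,"ry": 0,"rz": 0},{"x": -130.5,"y": -41,"z": 0,"rx": 0,"ry": 0,"rz": 0},{"x": -130.5,"y": -41,"z": 0,"rx": 0,"ry": 0,"rz": 0}]'

```text
time: 18.6
tool_pos: [0.3872, -0.0008, 0.1981]
tool_rot: [3.14, -0.003, -0.002]
contact_force: [0.9, 0.3, -0.2]
opening: 0.0919
grip_force: 0.0
```

```bash
python3 - <<'E'
from h import *
s=observe(); print(s['tool_pos'],np.degrees(s['tool_rot']))
c=read_camera('wrist'); cv2.imwrite('pics/w7.png',c['pixels'])
m=near(c,'bezel',[.446,0,.016]); print(m is not None)
g=c['pixels'].min(2); print(np.median(g[m>0]))
k=cv2.dilate(m.astype(np.uint8),np.ones((9,9)))
b=((g>70)&(k>0)).astype(np.float32)
for mm in (m,b):
    x,f=fit([(c,mm)],[.446,0,0],lambda q:boxpts(q[0],q[1],.002,q[2],.072,.05,.028),[.004,.004,.05]); print(x[:2].round(4),np.degrees(x[2]),f,mm.sum())
x[:2]=x[:2]
yaw=x[2]; row([x[0],x[1],.11],down(yaw)); row([x[0],x[1],.069],down(yaw))
E
```

```text
[ 0.38715407 -0.0007604   0.19814064] [ 1.79927764e+02 -1.91782251e-01 -8.92713710e-02]
True
245.0
[0.4461 0.0005] -0.021881519677673808 0.017873018980026245 6749.0
[0.447  0.0007] 1.6029721905667402 0.07158061861991882 7399.0
row {'x': np.float64(58.1), 'y': np.float64(-1.8), 'z': np.float64(88.3), 'rx': np.float64(0.1), 'ry': np.float64(-0.2), 'rz': np.float64(-1.7)} rows~2.1
row {'x': np.float64(57.9), 'y': np.float64(-1.9), 'z': np.float64(129.3), 'rx': np.float64(0.1), 'ry': np.float64(-0.2), 'rz': np.float64(-1.7)} rows~2.8
```

arm_command --series '[{"x": 30,"y": -1,"z": 20,"rx": 0,"ry": 0,"rz": 0},{"x": 59,"y": -1.3,"z": 45,"rx": 0,"ry": 0,"rz": 0},{"x": 59,"y": -1.3,"z": 80,"rx": 0,"ry": 0,"rz": 0},{"x": 59,"y": -1.3,"z": 105,"rx": 0,"ry": 0,"rz": 0},{"x": 59,"y": -1.3,"z": 113,"rx": 0,"ry": 0,"rz": 0},{"x": 59,"y": -1.3,"z": 113,"rx": 0,"ry": 0,"rz": 0},{"x": 59,"y": -1.3,"z": 113,"rx": 0,"ry": 0,"rz": 0}]'

```text
time: 19.4
tool_pos: [0.4474, 0.0008, 0.0853]
tool_rot: [3.141, -0.003, -0.001]
contact_force: [0.6, 0.7, -0.0]
opening: 0.0916
grip_force: 0.0
```

arm_command --series '[{"x": 0,"y": 0,"z": 0,"rx": 0,"ry": 0,"rz": 0},{"x": 0,"y": 0,"z": 0,"rx": 0,"ry": 0,"rz": 0},{"x": 0,"y": 0,"z": 0,"rx": 0,"ry": 0,"rz": 0},{"x": 0,"y": 0,"z": 0,"rx": 0,"ry": 0,"rz": 0},{"x": 0,"y": 0,"z": 0,"rx": 0,"ry": 0,"rz": 0},{"x": 0,"y": 0,"z": 0,"rx": 0,"ry": 0,"rz": 0},{"x": 0,"y": 0,"z": 0,"rx": 0,"ry": 0,"rz": 0},{"x": 0,"y": 0,"z": 0,"rx": 0,"ry": 0,"rz": 0}]' --hand 40 --squeeze 50

```text
time: 20.2
tool_pos: [0.4465, 0.0011, 0.0846]
tool_rot: [3.141, -0.002, -0.0]
contact_force: [0.3, 0.2, 2.1]
opening: 0.0496
grip_force: 50.0
```

```bash
python3 - <<'E'
from h import *
row([0.4463,-0.2511,0.165],down(np.radians(-15.8)))
E
```

```text
row {'x': np.float64(-0.1), 'y': np.float64(252.3), 'z': np.float64(-80.2), 'rx': np.float64(0.0), 'ry': np.float64(-0.1), 'rz': np.float64(15.8)} rows~5.3
```

arm_command --series '[{"x": 0,"y": 0,"z": -20,"rx": 0,"ry": 0,"rz": 0},{"x": 0,"y": 0,"z": -50,"rx": 0,"ry": 0,"rz": 0},{"x": 0,"y": 0,"z": -80,"rx": 0,"ry": 0,"rz": 0},{"x": 0,"y": 30,"z": -80,"rx": 0,"ry": 0,"rz": 2},{"x": 0,"y": 75,"z": -80,"rx": 0,"ry": 0,"rz": 5},{"x": 0,"y": 120,"z": -80,"rx": 0,"ry": 0,"rz": 8},{"x": 0,"y": 165,"z": -80,"rx": 0,"ry": 0,"rz": 11},{"x": 0,"y": 210,"z": -80,"rx": 0,"ry": 0,"rz": 14},{"x": 0,"y": 240,"z": -80,"rx": 0,"ry": 0,"rz": 15.8},{"x": 0,"y": 252.3,"z": -80,"rx": 0,"ry": 0,"rz": 15.8},{"x": 0,"y": 252.3,"z": -80,"rx": 0,"ry": 0,"rz": 15.8},{"x": 0,"y": 252.3,"z": -80,"rx": 0,"ry": 0,"rz": 15.8}]'

```text
time: 21.4
tool_pos: [0.446, -0.2499, 0.1643]
tool_rot: [-3.141, -0.0, -0.275]
contact_force: [0.6, 0.8, -0.7]
opening: 0.0498
grip_force: 50.0
```

```bash
python3 - <<'E'
from h import *
s=observe(); print(s['tool_pos'],np.degrees(s['tool_rot']),s['opening'])
row([0.4463,-0.2511,0.165],down(np.radians(-15.8)))
row([0.4463,-0.2511,0.118],down(np.radians(-15.8)))
E
```

```text
[ 0.4460178  -0.24987342  0.16430869] [-1.79959709e+02 -7.38062986e-03 -1.57712209e+01] 0.04976719273729362
row {'x': np.float64(0.6), 'y': np.float64(1.1), 'z': np.float64(-0.7), 'rx': np.float64(-0.0), 'ry': np.float64(-0.0), 'rz': np.float64(0.0)} rows~0.0
row {'x': np.float64(0.6), 'y': np.float64(1.1), 'z': np.float64(46.3), 'rx': np.float64(-0.0), 'ry': np.float64(-0.0), 'rz': np.float64(0.0)} rows~0.9
```

arm_command --series '[{"x": 0.5,"y": 0.8,"z": 20,"rx": 0,"ry": 0,"rz": 0},{"x": 0.5,"y": 0.8,"z": 40,"rx": 0,"ry": 0,"rz": 0},{"x": 0.5,"y": 0.8,"z": 45,"rx": 0,"ry": 0,"rz": 0},{"x": 0.5,"y": 0.8,"z": 48,"rx": 0,"ry": 0,"rz": 0},{"x": 0.5,"y": 0.8,"z": 50,"rx": 0,"ry": 0,"rz": 0},{"x": 0.5,"y": 0.8,"z": 50,"rx": 0,"ry": 0,"rz": 0}]' --squeeze 60

```text
time: 22.0
tool_pos: [0.447, -0.2518, 0.1152]
tool_rot: [3.141, -0.002, -0.275]
contact_force: [0.8, -0.3, -1.1]
opening: 0.0493
grip_force: 60.0
```

arm_command --series '[{"x": 0,"y": 0,"z": 1,"rx": 0,"ry": 0,"rz": 0},{"x": 0,"y": 0,"z": 2,"rx": 0,"ry": 0,"rz": 0},{"x": 0,"y": 0,"z": 3,"rx": 0,"ry": 0,"rz": 0},{"x": 0,"y": 0,"z": 3,"rx": 0,"ry": 0,"rz": 0}]'

```text
time: 22.4
tool_pos: [0.4465, -0.2521, 0.1117]
tool_rot: [3.141, -0.001, -0.276]
contact_force: [-1.5, 2.1, 0.3]
opening: 0.0495
grip_force: 60.0
```

arm_command --series '[{"x": 0,"y": 0,"z": 1,"rx": 0,"ry": 0,"rz": 0},{"x": 0,"y": 0,"z": 2,"rx": 0,"ry": 0,"rz": 0},{"x": 0,"y": 0,"z": 3,"rx": 0,"ry": 0,"rz": 0},{"x": 0,"y": 0,"z": 4,"rx": 0,"ry": 0,"rz": 0},{"x": 0,"y": 0,"z": 4,"rx": 0,"ry": 0,"rz": 0}]'

```text
time: 22.9
tool_pos: [0.4466, -0.2521, 0.1075]
tool_rot: [3.141, -0.001, -0.276]
contact_force: [-0.4, -0.6, -0.2]
opening: 0.0494
grip_force: 60.0
```

arm_command --series '[{"x": 0,"y": 0,"z": 1,"rx": 0,"ry": 0,"rz": 0},{"x": 0,"y": 0,"z": 2,"rx": 0,"ry": 0,"rz": 0},{"x": 0,"y": 0,"z": 3,"rx": 0,"ry": 0,"rz": 0},{"x": 0,"y": 0,"z": 3.5,"rx": 0,"ry": 0,"rz": 0},{"x": 0,"y": 0,"z": 3.5,"rx": 0,"ry": 0,"rz": 0}]'

```text
time: 23.4
tool_pos: [0.4466, -0.252, 0.1041]
tool_rot: [3.141, -0.001, -0.276]
contact_force: [0.0, -0.7, -1.6]
opening: 0.0493
grip_force: 60.0
```

arm_command --series '[{"x": 0,"y": 0,"z": 1,"rx": 0,"ry": 0,"rz": 0},{"x": 0,"y": 0,"z": 2,"rx": 0,"ry": 0,"rz": 0},{"x": 0,"y": 0,"z": 3,"rx": 0,"ry": 0,"rz": 0},{"x": 0,"y": 0,"z": 3,"rx": 0,"ry": 0,"rz": 0}]'

```text
time: 23.8
tool_pos: [0.4468, -0.252, 0.1026]
tool_rot: [3.141, -0.002, -0.276]
contact_force: [-3.2, 3.2, 14.9]
opening: 0.0499
grip_force: 60.0
```

arm_command --series '[{"x": 0,"y": 0,"z": 1,"rx": 0,"ry": 0,"rz": 0},{"x": 0,"y": 0,"z": 2,"rx": 0,"ry": 0,"rz": 0},{"x": 0,"y": 0,"z": 2,"rx": 0,"ry": 0,"rz": 0}]'

```text
time: 24.1
tool_pos: [0.4467, -0.252, 0.1025]
tool_rot: [3.141, -0.003, -0.276]
contact_force: [-8.9, 5.7, 35.3]
opening: 0.0495
grip_force: 60.0
```

Stiff at 35 N, at the height expected for the floor. I relax the push, release, back off and check.

arm_command --series '[{"x": 0,"y": 0,"z": -4,"rx": 0,"ry": 0,"rz": 0},{"x": 0,"y": 0,"z": -4,"rx": 0,"ry": 0,"rz": 0}]'

```text
time: 24.3
tool_pos: [0.4469, -0.2521, 0.1037]
tool_rot: [3.141, -0.003, -0.276]
contact_force: [-1.6, 0.7, 2.1]
opening: 0.0494
grip_force: 60.0
```

arm_command --series '[{"x": 0,"y": 0,"z": 0,"rx": 0,"ry": 0,"rz": 0},{"x": 0,"y": 0,"z": 0,"rx": 0,"ry": 0,"rz": 0},{"x": 0,"y": 0,"z": 0,"rx": 0,"ry": 0,"rz": 0},{"x": 0,"y": 0,"z": 0,"rx": 0,"ry": 0,"rz": 0},{"x": 0,"y": 0,"z": 0,"rx": 0,"ry": 0,"rz": 0},{"x": 0,"y": 0,"z": -30,"rx": 0,"ry": 0,"rz": 0},{"x": -30,"y": 0,"z": -70,"rx": 0,"ry": 0,"rz": 0},{"x": -58,"y": 0,"z": -98,"rx": 0,"ry": 0,"rz": 0},{"x": -58,"y": 0,"z": -98,"rx": 0,"ry": 0,"rz": 0},{"x": -58,"y": 0,"z": -98,"rx": 0,"ry": 0,"rz": 0}]' --hand 91.8

```text
time: 25.3
tool_pos: [0.3909, -0.2364, 0.2017]
tool_rot: [3.14, -0.004, -0.277]
contact_force: [-0.1, -0.8, 0.1]
opening: 0.0919
grip_force: 0.0
```

```bash
python3 - <<'E'
from h import *
c=read_camera('wrist'); cs=read_camera('side')
for n,cc in (('wrist',c),('side',cs)):
    for q in ('bezel','bezel_face'):
        for m in mark_of(cc,q)[:4]:
            if m['point'][1]<-.15: print(n,q,np.round(m['point'],4),round(m['confidence'],2))
m=near(c,'bezel',[.446,-.2515,.034]); ms=near(cs,'bezel',[.446,-.2515,.041])
print(m is not None, ms is not None)
if m is not None:
  # visible part: proud block from z=.034 up; fit xy,yaw and face height
  V=[(c,m)]+([(cs,ms)] if ms is not None else [])
  x,f=fit(V,[.446,-.2515,.05,-.276],lambda q:boxpts(q[0],q[1],.034,q[3],.072,.05,q[2]-.034),[.003,.003,.006,.05]); print(x[:3].round(4),np.degrees(x[3]),f)
a=c['pixels'][20:240,180:400]; b=cs['pixels'][230:330,290:430]
cv2.imwrite('pics/fin.png',np.hstack([cv2.resize(a,(400,400)),cv2.resize(b,(400,286))[:286] if 0 else cv2.copyMakeBorder(cv2.resize(b,(400,286)),0,114,0,0,cv2.BORDER_CONSTANT)]))
E
```

```text
wrist bezel [ 0.4497 -0.2521  0.0215] 0.69
wrist bezel_face [ 0.4459 -0.2515  0.0524] 0.77
side bezel [ 0.4448 -0.2514  0.0185] 0.77
side bezel_face [ 0.4472 -0.2483  0.0481] 0.75
True False
[ 0.4463 -0.2511  0.0478] -15.881354185245815 0.016066964715719223
```

View pics/fin.png

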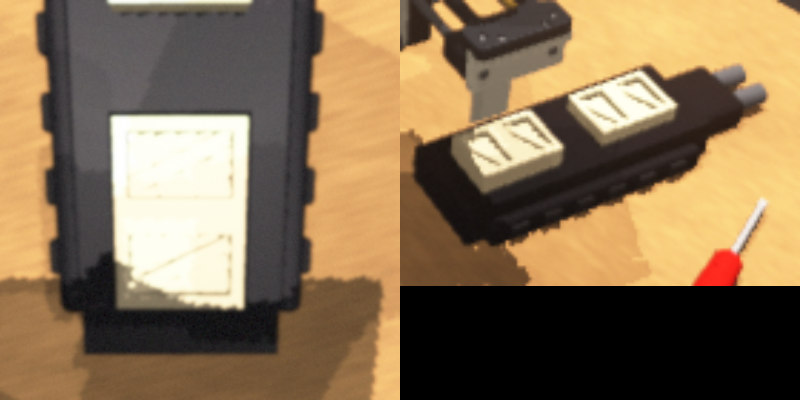

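The picture shows the bezel louvred face up in the pocket, left at (180,210) and right at (508,150), as proud as its neighbour. The fit gives the face at 47.8 mm (48 expected), centred and squared. I'm handing in.

```bash
python3 -c "
from cell import *
print(hand_in())"
```

```text
the job is handed in; nothing more can be done
None
```

The cream bezel is in the empty pocket, louvred face up, and released. It was pressed to a hard stop at 35 N; its measured face height is 47.8 mm (48 mm when seated), and it is centred and squared by the camera fit. The job was handed in at about 26 s, with no verdict returned.

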